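# Close the drill jig over its locating pin and hold it shut

## Task

Close the drill jig on the bracket blank: lay the loose drill plate level on the open near end of the jig's rails, nose (the end without the raised lip) towards the end stop, and slide it along the rails until it drops onto the hidden locating pin. Then press it fully down against the springs and finish while still holding it pressed down with the gripper, as if for the person who is about to drill; leave the other things on the bench where they are.

Things in the scene. Friction and masses are not known exactly. Their poses are not given: they have to be found in the camera images.
- drill_plate: the jig's loose cover, 0.26-0.44 kg: aluminium slab 80 (x) x 84 (y) x 10 mm on four 14 mm high feet, black grip bar across its middle. +x is the nose; the tail edge (-x) has a raised lip 8 mm high. Two steel drill bushes 4 mm high stand on it at x 18, y +-30 mm. Origin: centre of the underside of the feet (at bench height as it stands on the bench), z up
- plate_grip (a point): middle of the drill plate's upright grip bar, 46 mm above the plate's origin; the bar is 20 mm thick along the plate's x, 52 mm long along y and reaches from 24 to 59 mm above the origin
- plate_nose (a point): middle of the drill plate's nose edge, 40 mm along +x from its origin, 19 mm up. Nose feet: x 28 to 38, y +-36.5 to 41.5 mm; tail feet: x -38 to -28, y +-26.5 to 33.5 mm
- plate_bore (a point): centre of the mouth of the pin bore in the underside of the slab, hidden below the grip bar: 12 mm diameter, 10 mm deep, mouth 14 mm above the drill plate's origin
- drill_jig: dark steel drill jig, fixed to the bench: base 190 (x) x 107 (y) x 14 mm, origin at the centre of its underside, z up. The plate slides along its +x from the open near end (x -95 mm) to the end stop (face at x 88 mm), between fences with inner faces at y +-43.5 mm, tops 45 mm high. Fully home the plate's feet stand on the base, its origin 14 mm above the jig's
- rail_start (a point): near end of the rails: jig x -90 mm, y 0, at the height of the rail tops, 26 mm above the bench, where the riding plate's origin also is. Outer rails (y +-36 to 43.5 mm, for the nose feet) end at x 70 mm, inner ones (y +-25 to 35, for the tail feet) at x 4 mm: at about x 42 mm the plate's feet leave them together and it drops 6 mm by its own weight if not held up
- pin_tip (a point): top of the locating pin, upright on the jig at x 45 mm, y 0, tip 38.5 mm above the bench: 10 mm diameter, its top 4 mm a cone that narrows to 5 mm. The sliding plate passes 1.5 mm above it and hides it
- jig_seat (a joint): travel (m) of the sprung seat round the pin that carries the aluminium bracket blank (56 x 30 mm, top 34 mm above the bench when up): 0 up, grows as pressed down, about 0.006 when the plate's feet stand on the base. It pushes up with 6 N at 0 and 12 N at 0.006; the plate's weight alone does not move it
- pedal: a loose black bicycle pedal, 63 x 107 x 24 mm, origin under its middle, a bystander
- caliper: a loose brake caliper, 51 x 91 x 33 mm, origin under its middle, a bystander
- tub: a loose round grease tub, 64 mm diameter, 51 mm high, origin under its middle, a bystander
- chain_breaker: a loose chain tool, 50 x 95 x 29 mm, origin under its middle, a bystander
Mind the look-alikes: they are no part of the job. Several things have the shape of the drill_plate; the one meant has the colours described above.

How it is judged:
By the outcome, as a careful person would: the job done as asked, in the order asked, and still so for the second after the job is handed in, while the arm keeps its last pose, push and grip.
It also fails if it takes over 48 s, if anything falls off the work surface, if the arm or the gripper's body presses on something with over 40 N, if the wrist force passes 120 N, or if a joint passes its speed limit or range.

## Robot

A 6-joint arm with a two-finger parallel gripper is mounted at the origin on a cart in front of the work surface, level with it; the furniture and walls round the work are solid. World frame = base frame: x ahead of the robot, y to its left, z up, the work surface at z = 0. Lengths are in m, angles in degrees, forces in N, time in s.
With the tool pointing down it reaches from about 0.35 to 0.875 m from the base axis. Payload 4.2 kg.
Tool frame: the origin (TCP) lies on the centre line of the jaws, within the pads' length; the fingertips stand 11 mm ahead of it and the grasp point (between the pads) lies 8 mm behind it; z points along the fingers, y is the line along which they close (so a half turn about z gives the same grasp; the last joint's range is limited). The gripper opens to 87 mm and grips with 3 to 60 N. Pads are 19 mm wide; open, the fingers measure 117 mm over their backs; the gripper's body (75 mm by 190 mm) begins 51 mm behind the grasp point.
Start: joints at [79.103, 22.042, 0.453, 0, -68.411, -14.817], TCP at [0.271, 0.563, 0.234] pointing down, gripper open.
Joint ranges: [-179.83, 179.83], [-69.29, 118.12], [-61.27, 80.66], [-181.25, 117.63], [-171.15, -9.14], [-177.46, 177.46]. Speed limits (degrees/s): [159.86, 159.86, 180, 180, 180, 180].

## Interface

Orientations are given as a 3x3 rotation matrix whose columns are the frame's x, y, z axes.
In Python, from station import r gives the robot as it stands.
- The arm moves only by the tool servo_tool, never from a script. Its argument "commands" is a list that holds one entry, the list of rows, each a list of 7 numbers: the closure, from 0 (fully open) to 1 (shut), then the shift along the tool's x, y, z in mm, then the turn, a rotation vector about the tool's x, y, z in rad. In form: [[[claw, x, y, z, ax, ay, az], ...]]. A call has exactly 5 rows; each row is the pose to reach, as a shift and turn from the pose commanded when the call began, along the tool's axes at that moment; what a row does not reach only later rows make up. A row lasts 1/10 s, in which the tool goes at most 50 mm and 8.59 degrees, less where a joint would pass 70% of its speed; a pose out of reach is approached as far as the arm can. A call with a gripper value outside its range is refused whole. The fingers move at their own pace and stop on an object; the grip force is fixed at half the most. Time passes only in rows, so rows that repeat a pose let the fingers close, or fill a call up. It gives the time, the measured TCP pose, the force, the opening and the grip force at its end, in the units of the state.
- r.sense(): the state, without advancing time (a new reading comes with each control period).
- r.capture(name): name is "scene" or "top"; returns a dict with "pixels" (400x640x3 uint8, red, green, blue), "camera_matrix" (3x3 intrinsics, pixels), "R" (3x3) and "t" (3): a world point X has camera coordinates R X + t. Camera axes: x right, y down, z forward; pixel columns grow to the right and rows downward; lengths in m; the calibration is good to about 2 mm. A picture is of the moment at which its call begins. There is no depth.
- r.finish_job(): hands the job in; it is judged then, once.
The state is a dict: "time_s": time; "joints": joint angles; "joint_velocities": joint speeds; "effort": joint torques, N m; "tcp_pos": TCP position; "ee_rot": TCP orientation; "wrist_force": force on the tool from outside, world axes, zero at the start; "moment": the same for the moment, N m; "gripper_width": opening from 0.0 (shut) to 1.0 (fully open); "gripper_force": force on a finger pad.
Only numpy, scipy, OpenCV 4.12 (cv2) and the standard library are available. Lean on these libraries where they do the work, as an engineer would, in place of code of your own. Each camera call takes 0.05 s, during which the arm holds its last target. There are 200 camera calls.

## Working session

There is one attempt and no reset: what is moved stays moved. The work goes in short steps, Python scripts to look and compute and a tool call to move; the robot and the scene stay as the last step left them, time stands still between calls to the robot, and variables do not carry over. Pictures are saved under pics/ and viewed, at most 10 in all, crops included, and the job is handed in when it is done.

Besides the shell and the picture viewer there is one more tool, called after "Request:" as name(argument=value, ...) on one line, values as JSON. servo_tool: Moves the arm, as the interface text tells. Its arguments: {"type":"object","properties":{"commands":{"type":"array","items":{"type":"array","items":{"type":"array","items":{"type":"number"}}}}},"required":["commands"]}

```bash
mkdir -p pics; cat > h.py <<'E'
from station import r
import numpy as np,cv2
def cap(n,f):
    c=r.capture(n); cv2.imwrite('pics/'+f,c['pixels'][:,:,::-1]); return c
def ray(c,u,v,z):
    K,R,t=[np.array(c[k]) for k in('camera_matrix','R','t')]
    d=R.T@np.linalg.solve(K,[u,v,1]); o=-R.T@t
    return o+d*(z-o[2])/d[2]
def proj(c,X):
    K,R,t=[np.array(c[k]) for k in('camera_matrix','R','t')]
    p=K@(R@np.array(X)+t); return p[:2]/p[2]
E
python3 - <<'E'
from h import *
import pickle
a=cap('scene','s0.png');b=cap('top','t0.png')
pickle.dump((a,b),open('c0.pkl','wb'))
for c in(a,b):print(-np.array(c['R']).T@c['t'],np.array(c['R'])[2])
s=r.sense();print(s['ee_rot'],s['time_s'],s['gripper_width'],s['tcp_pos'])
E
```

```text
[ 0.15442839 -0.19013265  0.74646945] [ 0.38763758  0.51120454 -0.76707694]
[0.3441554  0.29614196 0.89816859] [ 0.20088679 -0.00222159 -0.97961194]
[[ 9.00931668e-01 -4.33960299e-01 -7.67336959e-04]
 [-4.33960962e-01 -9.00929761e-01 -1.85745543e-03]
 [ 1.14745212e-04  2.00643471e-03 -9.99997981e-01]] 0.1 0.9999951854905194 [0.27092732 0.56262861 0.23256331]
```

View pics/s0.png

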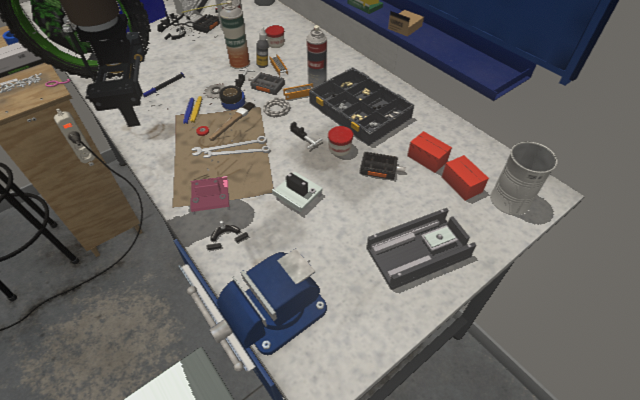

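View pics/t0.png

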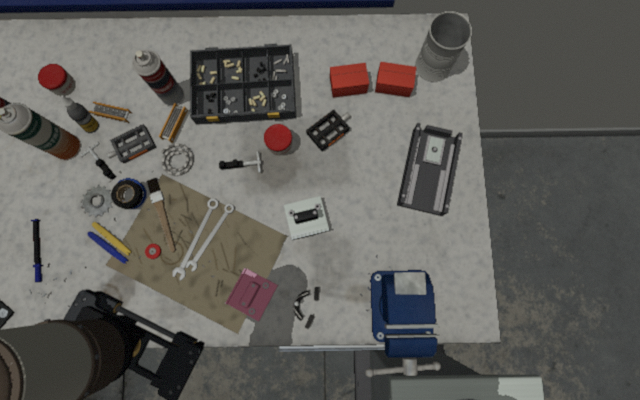

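The scene view shows the aluminium plate with its black grip at about (298,190) and the jig at (420,247). In the top view they are at (306,216) and (430,168), with the bracket end of the jig at the top. I'll zoom in next.

```bash
python3 - <<'E'
import pickle,cv2,numpy as np
a,b=pickle.load(open('c0.pkl','rb'))
A=a['pixels'][:,:,::-1];B=b['pixels'][:,:,::-1]
f=lambda I,x,y,w,h:cv2.resize(I[y:y+h,x:x+w],(400,300),interpolation=cv2.INTER_CUBIC)
o=np.vstack([np.hstack([f(B,266,187,80,60),f(B,366,118,133,100)]),np.hstack([f(A,258,160,80,60),f(A,355,198,133,100)])])
cv2.imwrite('pics/z0.png',o)
E
```

```text
(no output)
```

View pics/z0.png

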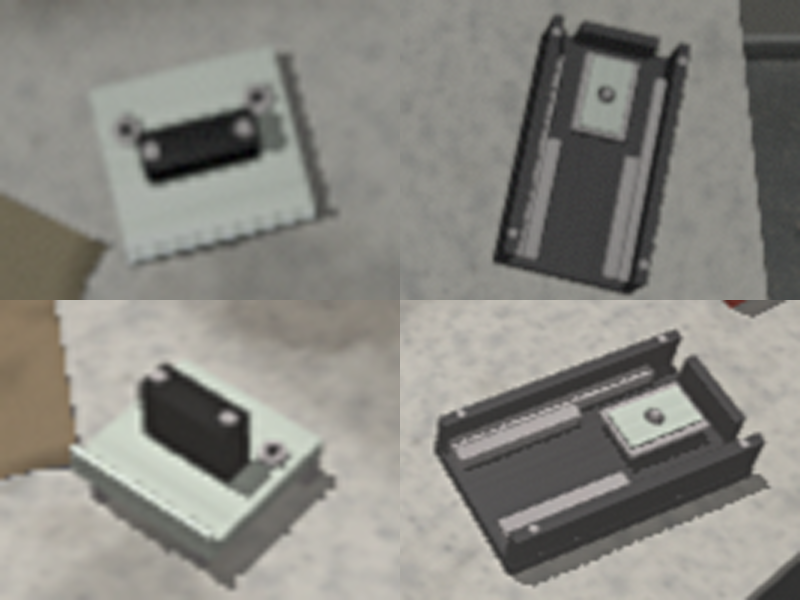

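The crops show the plate's nose (bushes) pointing up in the top view and slightly left, and the jig's open end at the bottom. Next I cast rays for these features.

```bash
python3 - <<'E'
from h import *
import pickle
a,b=pickle.load(open('c0.pkl','rb'))
P=lambda u,v:(266+u/5,187+v/5)
J=lambda u,v:(366+(u-400)*133/400,118+v/3)
ja=lambda u,v:(355+(u-400)*133/400,198+(v-300)/3)
pa=lambda u,v:(258+u/5,160+(v-300)/5)
def show(n,c,f,pts,z):
    X=np.array([ray(c,*f(*p),z)[:2] for p in pts]);print(n,X.round(4).tolist(),'mean',X.mean(0).round(4));return X
ang=lambda d:np.degrees(np.arctan2(d[1],d[0])).round(2)
X=show('nose corners',b,P,[(92,92),(275,47)],.024);print(ang(X[0]-X[1])-90)
Y=show('tail corners lip',b,P,[(130,262),(318,217)],.032);print(ang(Y[0]-Y[1])-90,ang(X.mean(0)-Y.mean(0)))
X=show('bar screws top',b,P,[(151,150),(243,128)],.059);print(ang(X[0]-X[1])-90)
X=show('bar screws scene',a,pa,[(161,375),(229,417)],.059);print(ang(X[0]-X[1])-90)
X=show('bushes',b,P,[(127,128),(261,96)],.028);print(ang(X[0]-X[1])-90)
X=show('jig screws top  nl nr fl fr',b,J,[(512,232),(645,265),(558,32),(683,50)],.045);print(ang(X[2:].mean(0)-X[:2].mean(0)),ang(X[0]-X[1])-90,ang(X[2]-X[3])-90)
X=show('jig screws scene',a,ja,[(461,412),(533,528),(662,339),(749,440)],.045);print(ang(X[2:].mean(0)-X[:2].mean(0)),ang(X[0]-X[1])-90,ang(X[2]-X[3])-90)
X=show('pin',b,J,[(606,94)],.0375)
X=show('pin sc',a,ja,[(654,415)],.0375)
X=show('near base corners',b,J,[(495,262),(638,292)],.02);print(ang(X[0]-X[1])-90)
E
```

```text
nose corners [[0.5194, 0.3804], [0.5386, 0.2987]] mean [0.529  0.3395]
13.230000000000004
tail corners lip [[0.4425, 0.3629], [0.4608, 0.2811]] mean [0.4517 0.322 ]
12.629999999999995 12.78
bar screws top [[0.4869, 0.3519], [0.4958, 0.3127]] mean [0.4914 0.3323]
12.760000000000005
bar screws scene [[0.4883, 0.3517], [0.4973, 0.3125]] mean [0.4928 0.3321]
12.840000000000003
bushes [[0.5022, 0.3645], [0.5156, 0.3052]] mean [0.5089 0.3348]
12.769999999999996
jig screws top  nl nr fl fr [[0.5335, 0.1194], [0.5075, 0.0249], [0.687, 0.0762], [0.6712, -0.0163]] mean [0.5998 0.0511]
-14.89 -15.36 -9.700000000000003
jig screws scene [[0.5341, 0.1196], [0.5094, 0.0268], [0.6878, 0.0775], [0.6682, -0.0148]] mean [0.5999 0.0523]
-14.97 -14.939999999999998 -11.989999999999995
pin [[0.6401, 0.0415]] mean [0.6401 0.0415]
pin sc [[0.6393, 0.0399]] mean [0.6393 0.0399]
near base corners [[0.5164, 0.1281], [0.4921, 0.0237]] mean [0.5042 0.0759]
-13.11
```

Request:
servo_tool(commands=[[[0.3, 42, 16, 8, 0, 0, 0.13], [0.58, 84, 32, 16, 0, 0, 0.26], [0.58, 126, 48, 24, 0, 0, 0.39], [0.58, 168, 64, 32, 0, 0, 0.52], [0.58, 210, 79, 40, 0, 0, 0.65]]])

```text
time_s: 0.6
tcp_pos: [0.4268, 0.3992, 0.1929]
ee_rot: [[0.45, -0.893, -0.001], [-0.893, -0.45, -0.001], [0.0, 0.001, -1.0]]
wrist_force: [0.5, 0.8, 0.5]
gripper_width: 0.634
gripper_force: 0.0
```

```bash
cat >> h.py <<'E'
def go(pos,yawy):
    "shift (mm) and turn in the tool frame to TCP pos, pointing down, tool y at yaw yawy"
    from scipy.spatial.transform import Rotation as Ro
    s=r.sense();R=np.array(s['ee_rot']);p=np.array(s['tcp_pos'])
    y=np.radians(yawy);Y=np.array([np.cos(y),np.sin(y),0]);Z=np.array([0,0,-1.])
    T=np.c_[np.cross(Y,Z),Y,Z]
    print('t',round(s['time_s'],2),'tcp',p.round(4),'yaw',np.degrees(np.arctan2(R[1,1],R[0,1])).round(2),'w',round(s['gripper_width'],3),'gf',np.round(s['gripper_force'],1),'F',np.round(s['wrist_force'],1),'M',np.round(s['moment'],2))
    print('shift',(R.T@(np.array(pos)-p)*1e3).round(1),'turn',Ro.from_matrix(R.T@T).as_rotvec().round(3))
E
python3 -c "
from h import *
go([.4915,.3315,.12],-167.2)"
```

```text
t 0.6 tcp [0.4268 0.3992 0.1929] yaw -153.24 w 0.634 gf 0.0 F [0.5 0.8 0.5] M [ 0.14 -0.06  0.03]
shift [ 89.5 -27.4  72.9] turn [ 0.001 -0.     0.244]
```

Request:
servo_tool(commands=[[[0.58, 30, -9, 24, 0, 0, 0.08], [0.58, 60, -18, 48, 0, 0, 0.16], [0.58, 89.5, -27.4, 73, 0, 0, 0.244], [0.58, 89.5, -27.4, 73, 0, 0, 0.244], [0.58, 89.5, -27.4, 73, 0, 0, 0.244]]])

```text
time_s: 1.1
tcp_pos: [0.4913, 0.3328, 0.1198]
ee_rot: [[0.226, -0.974, -0.001], [-0.974, -0.226, -0.002], [0.001, 0.001, -1.0]]
wrist_force: [0.4, 1.0, -0.2]
gripper_width: 0.424
gripper_force: 0.0
```

```bash
python3 -c "
from h import *
go([.4915,.3315,.04],-167.2)
a=r.capture('scene');b=r.capture('top')
f=lambda c,X,w:(lambda u,v:cv2.resize(c['pixels'][int(v)-w:int(v)+w,int(u)-w:int(u)+w,::-1],(390,390),interpolation=cv2.INTER_CUBIC))(*proj(c,X))
cv2.imwrite('pics/g0.png',np.hstack([f(a,[.49,.33,.05],50),f(b,[.49,.33,.05],50)]))
"
```

```text
t 1.1 tcp [0.4913 0.3328 0.1198] yaw -166.96 w 0.424 gf 0.0 F [ 0.4  1.  -0.2] M [ 0.14 -0.03 -0.02]
shift [ 1.2 -0.  79.8] turn [ 0.001 -0.001  0.004]
```

View pics/g0.png

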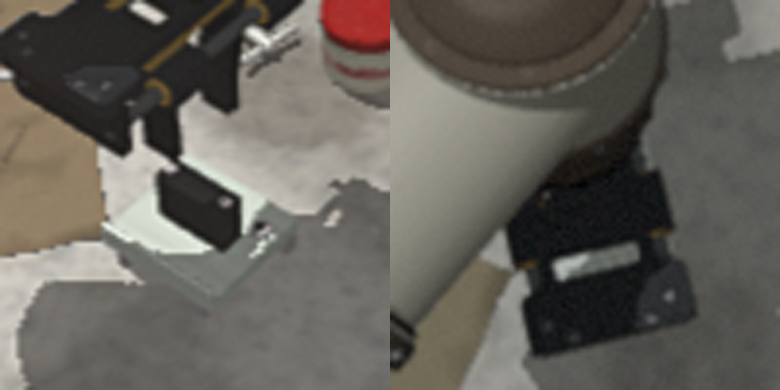

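The scene crop shows the fingers straddling the bar about 60 mm above it, with one on each side of its thickness. I'll descend.

Request:
servo_tool(commands=[[[0.58, 1.2, 0, 25, 0, 0, 0.004], [0.58, 1.2, 0, 50, 0, 0, 0.004], [0.58, 1.2, 0, 68, 0, 0, 0.004], [0.58, 1.2, 0, 80, 0, 0, 0.004], [0.58, 1.2, 0, 80, 0, 0, 0.004]]])

```text
time_s: 1.7
tcp_pos: [0.4905, 0.3328, 0.0398]
ee_rot: [[0.224, -0.975, -0.001], [-0.975, -0.224, -0.001], [0.001, 0.001, -1.0]]
wrist_force: [-0.0, -0.4, 0.0]
gripper_width: 0.418
gripper_force: 0.0
```

Request:
servo_tool(commands=[[[0.75, 0, 0, 0, 0, 0, 0], [0.8, 0, 0, 0, 0, 0, 0], [1, 0, 0, 0, 0, 0, 0], [1, 0, 0, 0, 0, 0, 0], [1, 0, 0, 0, 0, 0, 0]]])

```text
time_s: 2.2
tcp_pos: [0.492, 0.3331, 0.0417]
ee_rot: [[0.223, -0.975, 0.002], [-0.975, -0.223, 0.002], [-0.001, -0.002, -1.0]]
wrist_force: [-1.2, -0.5, 4.5]
gripper_width: 0.227
gripper_force: 30.0
```

Request:
servo_tool(commands=[[[1, 0, 0, -2, 0, 0, 0], [1, 0, 0, -5, 0, 0, 0], [1, 0, 0, -10, 0, 0, 0], [1, 0, 0, -15, 0, 0, 0], [1, 0, 0, -15, 0, 0, 0]]])

```text
time_s: 2.7
tcp_pos: [0.4918, 0.3327, 0.0563]
ee_rot: [[0.222, -0.975, 0.001], [-0.975, -0.222, 0.001], [-0.001, -0.001, -1.0]]
wrist_force: [-0.1, 0.5, -4.1]
gripper_width: 0.229
gripper_force: 30.0
```

Request:
servo_tool(commands=[[[1, 0, 0, -25, 0, 0, 0], [1, 0, 0, -50, 0, 0, 0], [1, 0, 0, -75, 0, 0, 0], [1, 0, 0, -84, 0, 0, 0], [1, 0, 0, -84, 0, 0, 0]]])

```text
time_s: 3.2
tcp_pos: [0.4919, 0.3329, 0.1408]
ee_rot: [[0.222, -0.975, 0.002], [-0.975, -0.222, 0.002], [-0.002, -0.002, -1.0]]
wrist_force: [-0.8, 0.4, -4.2]
gripper_width: 0.227
gripper_force: 30.0
```

```bash
python3 -c "
from h import *
go([.5499,.0648,.14],165)
"
```

```text
t 3.2 tcp [0.4919 0.3329 0.1408] yaw -167.17 w 0.227 gf 30.0 F [-0.8  0.4 -4.2] M [ 0.1  -0.03  0.  ]
shift [2.743e+02 2.900e+00 2.000e-01] turn [-0.002  0.003  0.486]
```

Request:
servo_tool(commands=[[[1, 25, 0, 0, 0, 0, 0.05], [1, 60, 0, 0, 0, 0, 0.12], [1, 95, 1, 0, 0, 0, 0.19], [1, 130, 1, 0, 0, 0, 0.26], [1, 165, 2, 0, 0, 0, 0.33]]])

```text
time_s: 3.7
tcp_pos: [0.5252, 0.1693, 0.1376]
ee_rot: [[-0.109, -0.994, -0.003], [-0.994, 0.109, -0.002], [0.002, 0.003, -1.0]]
wrist_force: [1.4, -0.5, -4.0]
gripper_width: 0.229
gripper_force: 30.0
```

```bash
python3 -c "
from h import *
go([.5499,.0648,.12],165)
"
```

```text
t 3.7 tcp [0.5252 0.1693 0.1376] yaw 173.76 w 0.229 gf 30.0 F [ 1.4 -0.5 -4. ] M [ 0.06 -0.14 -0.05]
shift [101.1 -36.   17.6] turn [ 0.003 -0.002  0.153]
```

Request:
servo_tool(commands=[[[1, 35, -12, 0, 0, 0, 0.05], [1, 65, -23, 5, 0, 0, 0.1], [1, 90, -32, 12, 0, 0, 0.15], [1, 101, -36, 18, 0, 0, 0.153], [1, 101, -36, 18, 0, 0, 0.153]]])

```text
time_s: 4.2
tcp_pos: [0.5498, 0.065, 0.119]
ee_rot: [[-0.258, -0.966, -0.005], [-0.966, 0.258, -0.001], [0.003, 0.004, -1.0]]
wrist_force: [0.3, 1.2, -3.6]
gripper_width: 0.23
gripper_force: 30.0
```

Request:
servo_tool(commands=[[[1, 0, 0, 0, 0, 0, 0], [1, 0, 0, 0, 0, 0, 0], [1, 0, 0, 0, 0, 0, 0], [1, 0, 0, 0, 0, 0, 0], [1, 0, 0, 0, 0, 0, 0]]])

```text
time_s: 4.7
tcp_pos: [0.5512, 0.0674, 0.1218]
ee_rot: [[-0.255, -0.967, 0.0], [-0.967, 0.255, 0.0], [-0.0, -0.0, -1.0]]
wrist_force: [0.2, 0.9, -3.9]
gripper_width: 0.226
gripper_force: 30.0
```

```bash
python3 -c "
from h import *
import pickle
go([.5499,.0648,.07],165)
a=r.capture('scene');b=r.capture('top')
pickle.dump((a,b),open('c1.pkl','wb'))
def f(c,X,w):
    u,v=map(int,proj(c,X));u0=min(max(u-w,0),640-2*w);v0=min(max(v-w,0),400-2*w);print(u0,v0)
    return cv2.resize(c['pixels'][v0:v0+2*w,u0:u0+2*w,::-1],(400,400),interpolation=cv2.INTER_CUBIC)
cv2.imwrite('pics/p0.png',np.hstack([f(a,[.57,.06,.08],66),f(b,[.57,.06,.08],66)]))
"
```

```text
t 4.7 tcp [0.5512 0.0674 0.1218] yaw 165.21 w 0.226 gf 30.0 F [ 0.2  0.9 -3.9] M [ 0.12 -0.07  0.03]
shift [ 2.8  0.7 51.8] turn [-0.     0.     0.004]
345 169
367 108
```

View pics/p0.png

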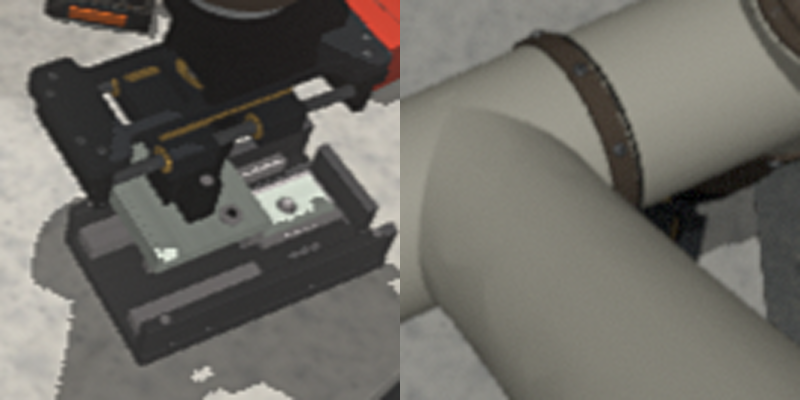

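In the scene crop the plate hangs level above the near half of the rails. Its right bush is at about (232,212) and the nose-right corner at (271,226). The top view is blocked by the arm. I'll compare the bush position with the prediction.

```bash
python3 -c "
from h import *
import pickle
a,b=pickle.load(open('c1.pkl','rb'))
s=.33
B=ray(a,345+232*s,169+212*s,.1083)
y=np.radians(-14.8);R=np.array([[np.cos(y),-np.sin(y)],[np.sin(y),np.cos(y)]])
print('bush',B,'origin from it',B[:2]-R@[.018,-.030],'tcp',r.sense()['tcp_pos'][:2])
# pin, jig screws in this view (right fence)
print('pin',ray(a,345+288*s,169+204*s,.0375))
g=a['pixels'][169:301,345:477,::-1]
o=cv2.resize(g[30:100,35:135],(800,560),interpolation=cv2.INTER_CUBIC);cv2.imwrite('pics/p1.png',o)
"
```

```text
bush [0.56085596 0.03329041 0.1083    ] origin from it [0.55111651 0.06689313] tcp [0.55124048 0.06712149]
pin [0.64030552 0.03919813 0.0375    ]
```

View pics/p1.png

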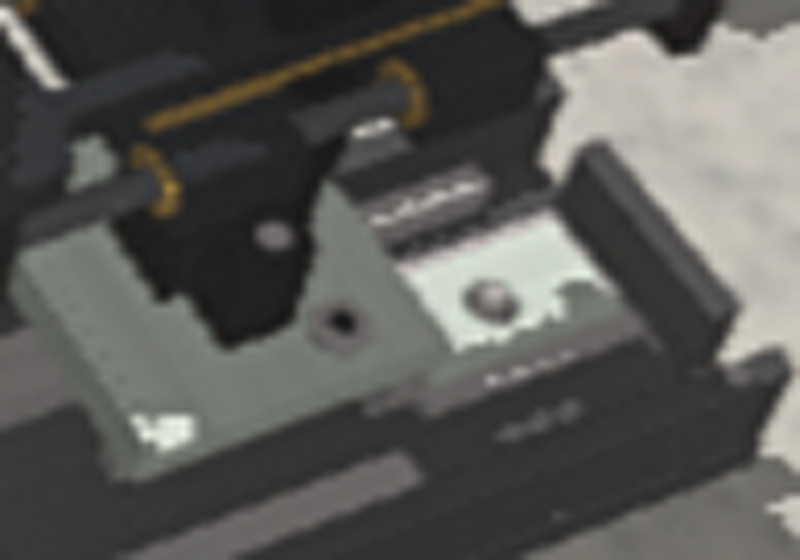

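Request:
servo_tool(commands=[[[1, 2.3, 1, 12, 0, 0, 0.004], [1, 2.3, 1, 25, 0, 0, 0.004], [1, 2.3, 1, 37, 0, 0, 0.004], [1, 2.3, 1, 45, 0, 0, 0.004], [1, 2.3, 1, 45, 0, 0, 0.004]]])

```text
time_s: 5.3
tcp_pos: [0.5487, 0.0644, 0.0748]
ee_rot: [[-0.26, -0.966, -0.003], [-0.966, 0.26, -0.001], [0.002, 0.003, -1.0]]
wrist_force: [1.2, 0.4, -3.7]
gripper_width: 0.229
gripper_force: 30.0
```

Request:
servo_tool(commands=[[[1, 0, 0, 0, 0, 0, 0], [1, 0, 0, 2, 0, 0, 0], [1, 0, 0, 4, 0, 0, 0], [1, 0, 0, 4, 0, 0, 0], [1, 0, 0, 4, 0, 0, 0]]])

```text
time_s: 5.8
tcp_pos: [0.5498, 0.0649, 0.0727]
ee_rot: [[-0.26, -0.966, 0.0], [-0.966, 0.26, 0.0], [-0.0, -0.0, -1.0]]
wrist_force: [0.4, 0.0, -3.7]
gripper_width: 0.228
gripper_force: 30.0
```

```bash
python3 -c "
from h import *
go([.5502,.0649,.0675],165)
"
```

```text
t 5.8 tcp [0.5498 0.0649 0.0727] yaw 164.94 w 0.228 gf 30.0 F [ 0.4  0.  -3.7] M [ 0.09 -0.12  0.08]
shift [-0.1 -0.4  5.2] turn [-0.     0.    -0.001]
```

Request:
servo_tool(commands=[[[1, 0, 0, 1.5, 0, 0, 0], [1, 0, 0, 3, 0, 0, 0], [1, 0, 0, 4, 0, 0, 0], [1, 0, 0, 4.5, 0, 0, 0], [1, 0, 0, 4.5, 0, 0, 0]]])

```text
time_s: 6.3
tcp_pos: [0.5497, 0.0648, 0.068]
ee_rot: [[-0.26, -0.966, -0.0], [-0.966, 0.26, -0.0], [0.0, 0.0, -1.0]]
wrist_force: [-0.0, -0.0, -4.6]
gripper_width: 0.228
gripper_force: 30.0
```

Request:
servo_tool(commands=[[[1, 0, 0, 0.5, 0, 0, 0], [1, 0, 0, 1, 0, 0, 0], [1, 0, 0, 1, 0, 0, 0], [1, 0, 0, 1, 0, 0, 0], [1, 0, 0, 1, 0, 0, 0]]])

```text
time_s: 6.8
tcp_pos: [0.5498, 0.0649, 0.0677]
ee_rot: [[-0.26, -0.966, 0.0], [-0.966, 0.26, -0.0], [-0.0, -0.0, -1.0]]
wrist_force: [-3.3, 0.1, 4.8]
gripper_width: 0.225
gripper_force: 30.0
```

Request:
servo_tool(commands=[[[1, 0, -5, -0.3, 0, 0, 0], [1, 0, -12, -0.3, 0, 0, 0], [1, 0, -20, -0.3, 0, 0, 0], [1, 0, -28, -0.3, 0, 0, 0], [1, 0, -30, -0.3, 0, 0, 0]]])

```text
time_s: 7.3
tcp_pos: [0.5798, 0.057, 0.0677]
ee_rot: [[-0.26, -0.966, 0.001], [-0.966, 0.26, 0.0], [-0.0, -0.001, -1.0]]
wrist_force: [-5.2, 1.9, 7.1]
gripper_width: 0.226
gripper_force: 30.0
```

```bash
python3 -c "
from h import *
go([.640,.0408,.0675],165)
"
```

```text
t 7.3 tcp [0.5798 0.057  0.0677] yaw 164.92 w 0.226 gf 30.0 F [-5.2  1.9  7.1] M [ 0.74  1.35 -0.  ]
shift [ -0.  -62.3   0.3] turn [-0.001  0.    -0.001]
```

Request:
servo_tool(commands=[[[1, 0, -8, -0.3, 0, 0, 0], [1, 0, -18, -0.4, 0, 0, 0], [1, 0, -28, -0.4, 0, 0, 0], [1, 0, -38, -0.4, 0, 0, 0], [1, 0, -40, -0.4, 0, 0, 0]]])

```text
time_s: 7.8
tcp_pos: [0.6188, 0.0464, 0.0677]
ee_rot: [[-0.261, -0.965, 0.001], [-0.965, 0.261, 0.0], [-0.0, -0.001, -1.0]]
wrist_force: [-4.2, 2.3, 5.5]
gripper_width: 0.229
gripper_force: 30.0
```

```bash
python3 -c "
from h import *
go([.640,.0408,.0675],165)
"
```

```text
t 7.8 tcp [0.6188 0.0464 0.0677] yaw 164.9 w 0.229 gf 30.0 F [-4.2  2.3  5.5] M [ 0.83  1.17 -0.01]
shift [ -0.1 -22.    0.3] turn [-0.001  0.    -0.002]
```

Request:
servo_tool(commands=[[[1, 0, -6, 0, 0, 0, 0], [1, 0, -11, 0, 0, 0, 0], [1, 0, -15, 0, 0, 0, 0], [1, 0, -16, 0, 0, 0, 0], [1, 0, -16, 0, 0, 0, 0]]])

```text
time_s: 8.3
tcp_pos: [0.633, 0.0424, 0.0678]
ee_rot: [[-0.26, -0.966, 0.001], [-0.966, 0.26, -0.0], [-0.0, -0.001, -1.0]]
wrist_force: [-2.2, 0.0, 3.8]
gripper_width: 0.231
gripper_force: 30.0
```

Request:
servo_tool(commands=[[[1, 0, -1, 0, 0, 0, 0], [1, 0, -2, 0, 0, 0, 0], [1, 0, -3, 0, 0, 0, 0], [1, 0, -3.5, 0, 0, 0, 0], [1, 0, -3.5, 0, 0, 0, 0]]])

```text
time_s: 8.8
tcp_pos: [0.6361, 0.0416, 0.0677]
ee_rot: [[-0.26, -0.966, -0.0], [-0.966, 0.26, -0.0], [0.0, 0.0, -1.0]]
wrist_force: [-3.3, 1.6, 3.8]
gripper_width: 0.225
gripper_force: 30.0
```

```bash
python3 -c "
from h import *
go([.640,.0408,.0675],165)
"
```

```text
t 8.8 tcp [0.6361 0.0416 0.0677] yaw 164.93 w 0.225 gf 30.0 F [-3.3  1.6  3.8] M [0.34 0.9  0.03]
shift [-0.3 -4.   0.2] turn [ 0.    -0.    -0.001]
```

Request:
servo_tool(commands=[[[1, 0, -0.7, 0, 0, 0, 0], [1, 0, -1.4, 0, 0, 0, 0], [1, 0, -2, 0, 0, 0, 0], [1, 0, -2.5, 0, 0, 0, 0], [1, 0, -2.5, 0, 0, 0, 0]]])

```text
time_s: 9.3
tcp_pos: [0.6386, 0.0409, 0.0675]
ee_rot: [[-0.26, -0.966, -0.0], [-0.966, 0.26, -0.0], [0.0, 0.0, -1.0]]
wrist_force: [-2.3, 1.1, 2.3]
gripper_width: 0.229
gripper_force: 30.0
```

Request:
servo_tool(commands=[[[1, 0, -0.5, 0, 0, 0, 0], [1, 0, -1, 0, 0, 0, 0], [1, 0, -1.5, 0, 0, 0, 0], [1, 0, -1.5, 0, 0, 0, 0], [1, 0, -1.5, 0, 0, 0, 0]]])

```text
time_s: 9.8
tcp_pos: [0.6399, 0.0404, 0.0672]
ee_rot: [[-0.26, -0.966, -0.0], [-0.966, 0.26, -0.0], [0.0, 0.0, -1.0]]
wrist_force: [0.4, -0.1, -4.1]
gripper_width: 0.226
gripper_force: 30.0
```

```bash
python3 -c "
from h import *
go([.640,.0408,.0675],165)
"
```

```text
t 9.8 tcp [0.6399 0.0404 0.0672] yaw 164.92 w 0.226 gf 30.0 F [ 0.4 -0.1 -4.1] M [ 0.09 -0.09  0.02]
shift [-0.4  0.  -0.3] turn [ 0.    -0.    -0.001]
```

Request:
servo_tool(commands=[[[1, 0, -1, 0, 0, 0, 0], [1, 0, -2, 0, 0, 0, 0], [1, 0, -2, 1, 0, 0, 0], [1, 0, -2, 2, 0, 0, 0], [1, 0, -2, 2.5, 0, 0, 0]]])

```text
time_s: 10.3
tcp_pos: [0.6418, 0.04, 0.0651]
ee_rot: [[-0.26, -0.966, -0.0], [-0.966, 0.26, -0.0], [0.0, 0.0, -1.0]]
wrist_force: [-0.7, 0.3, -3.3]
gripper_width: 0.231
gripper_force: 30.0
```

Request:
servo_tool(commands=[[[1, 0, 0, 0.5, 0, 0, 0], [1, 0, 0, 1, 0, 0, 0], [1, 0, 0, 1.5, 0, 0, 0], [1, 0, 0, 1.5, 0, 0, 0], [1, 0, 0, 1.5, 0, 0, 0]]])

```text
time_s: 10.8
tcp_pos: [0.6419, 0.04, 0.0637]
ee_rot: [[-0.26, -0.966, -0.0], [-0.966, 0.26, -0.0], [0.0, 0.0, -1.0]]
wrist_force: [-0.0, 0.0, -3.6]
gripper_width: 0.229
gripper_force: 30.0
```

```bash
python3 -c "
from h import *
go([.640,.0408,.0615],165)
"
```

```text
t 10.8 tcp [0.6419 0.04   0.0637] yaw 164.93 w 0.229 gf 30.0 F [-0.   0.  -3.6] M [ 0.05 -0.09 -0.01]
shift [-0.3  2.   2.2] turn [ 0.    -0.    -0.001]
```

Request:
servo_tool(commands=[[[1, 0, 0, 0.5, 0, 0, 0], [1, 0, 0, 1, 0, 0, 0], [1, 0, 0, 1.5, 0, 0, 0], [1, 0, 0, 2, 0, 0, 0], [1, 0, 0, 2, 0, 0, 0]]])

```text
time_s: 11.3
tcp_pos: [0.642, 0.04, 0.0619]
ee_rot: [[-0.26, -0.966, 0.0], [-0.966, 0.26, 0.0], [-0.0, -0.0, -1.0]]
wrist_force: [-0.4, -0.4, -2.4]
gripper_width: 0.228
gripper_force: 30.0
```

Request:
servo_tool(commands=[[[1, 0, 0, 0.5, 0, 0, 0], [1, 0, 0, 1, 0, 0, 0], [1, 0, 0, 1.5, 0, 0, 0], [1, 0, 0, 1.5, 0, 0, 0], [1, 0, 0, 1.5, 0, 0, 0]]])

```text
time_s: 11.8
tcp_pos: [0.642, 0.04, 0.0607]
ee_rot: [[-0.26, -0.966, 0.0], [-0.966, 0.26, 0.0], [-0.0, -0.0, -1.0]]
wrist_force: [-2.3, 1.2, 4.3]
gripper_width: 0.226
gripper_force: 30.0
```

Request:
servo_tool(commands=[[[1, 0, 0.3, 1, 0, 0, 0], [1, 0, 0.3, 2, 0, 0, 0], [1, 0, 0.3, 3, 0, 0, 0], [1, 0, 0.3, 4, 0, 0, 0], [1, 0, 0.3, 4, 0, 0, 0]]])

```text
time_s: 12.3
tcp_pos: [0.642, 0.0401, 0.0569]
ee_rot: [[-0.26, -0.966, 0.001], [-0.966, 0.26, -0.0], [-0.0, -0.001, -1.0]]
wrist_force: [-2.7, 0.5, 5.8]
gripper_width: 0.226
gripper_force: 30.0
```

Request:
servo_tool(commands=[[[1, 0, 0, 0.5, 0, 0, 0], [1, 0, 0, 1, 0, 0, 0], [1, 0, 0, 1.5, 0, 0, 0], [1, 0, 0, 1.5, 0, 0, 0], [1, 0, 0, 1.5, 0, 0, 0]]])

```text
time_s: 12.8
tcp_pos: [0.642, 0.0401, 0.0562]
ee_rot: [[-0.259, -0.966, 0.001], [-0.966, 0.259, -0.0], [-0.0, -0.001, -1.0]]
wrist_force: [-3.4, 0.2, 9.6]
gripper_width: 0.231
gripper_force: 30.0
```

Request:
servo_tool(commands=[[[1, 0, 0.2, 0.5, 0, 0, 0], [1, 0, 0.2, 0.8, 0, 0, 0], [1, 0, 0.2, 0.8, 0, 0, 0], [1, 0, 0.2, 0.8, 0, 0, 0], [1, 0, 0.2, 0.8, 0, 0, 0]]])

```text
time_s: 13.3
tcp_pos: [0.642, 0.0401, 0.0561]
ee_rot: [[-0.259, -0.966, 0.002], [-0.966, 0.259, -0.0], [-0.0, -0.002, -1.0]]
wrist_force: [-4.5, -0.3, 12.5]
gripper_width: 0.221
gripper_force: 30.0
```

Request:
servo_tool(commands=[[[1, 0, 0, 0.4, 0, 0, 0], [1, 0, 0, 0.4, 0, 0, 0], [1, 0, 0, 0.4, 0, 0, 0], [1, 0, 0, 0.4, 0, 0, 0], [1, 0, 0, 0.4, 0, 0, 0]]])

```text
time_s: 13.8
tcp_pos: [0.642, 0.0401, 0.0561]
ee_rot: [[-0.259, -0.966, 0.002], [-0.966, 0.259, -0.0], [-0.0, -0.002, -1.0]]
wrist_force: [-5.7, -0.0, 13.2]
gripper_width: 0.227
gripper_force: 30.0
```

Request:
servo_tool(commands=[[[1, 0, 0.4, 0.4, 0, 0, 0], [1, 0, 0.4, 0.8, 0, 0, 0], [1, 0, 0.4, 0.8, 0, 0, 0], [1, 0, 0.4, 0.8, 0, 0, 0], [1, 0, 0.4, 0.8, 0, 0, 0]]])

```text
time_s: 14.3
tcp_pos: [0.642, 0.0401, 0.056]
ee_rot: [[-0.259, -0.966, 0.003], [-0.966, 0.259, -0.001], [-0.0, -0.003, -1.0]]
wrist_force: [-5.6, -0.1, 15.4]
gripper_width: 0.229
gripper_force: 30.0
```

```bash
python3 -c "
from h import *
import pickle
go([.640,.0408,.0555],165)
a=r.capture('scene')
pickle.dump(a,open('c2.pkl','wb'))
u,v=map(int,proj(a,[.635,.03,.04]));u0=u-50;v0=v-40;print(u0,v0)
cv2.imwrite('pics/f0.png',cv2.resize(a['pixels'][v0:v0+75,u0:u0+100,::-1],(800,600),interpolation=cv2.INTER_CUBIC))
"
```

```text
t 14.3 tcp [0.642  0.0401 0.056 ] yaw 165.0 w 0.229 gf 30.0 F [-5.6 -0.1 15.4] M [0.04 1.73 0.03]
shift [-0.1  2.1  0.5] turn [-0.003  0.    -0.   ]
392 199
```

View pics/f0.png

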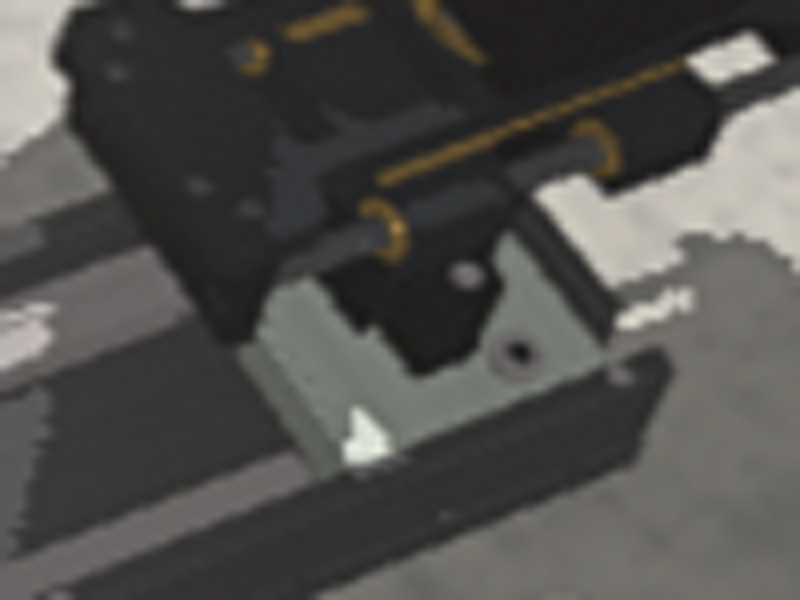

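The plate sits inside the fences with its nose by the stop, and it looks level and low. A sideways force has built up, so I'll relieve that and press a little more.

Request:
servo_tool(commands=[[[1, 0, 0.6, 0.3, -0.002, 0, 0], [1, 0, 1, 0.6, -0.003, 0, 0], [1, 0, 1, 1, -0.003, 0, 0], [1, 0, 1, 1, -0.003, 0, 0], [1, 0, 1, 1, -0.003, 0, 0]]])

```text
time_s: 14.85
tcp_pos: [0.642, 0.0401, 0.0559]
ee_rot: [[-0.258, -0.966, 0.002], [-0.966, 0.258, -0.0], [-0.0, -0.002, -1.0]]
wrist_force: [-5.1, -1.4, 17.8]
gripper_width: 0.227
gripper_force: 30.0
```

Request:
servo_tool(commands=[[[1, 0, 0.4, 0.3, -0.002, 0, 0], [1, 0, 0.8, 0.6, -0.003, 0, 0], [1, 0, 0.8, 1, -0.003, 0, 0], [1, 0, 0.8, 1, -0.003, 0, 0], [1, 0, 0.8, 1, -0.003, 0, 0]]])

```text
time_s: 15.35
tcp_pos: [0.642, 0.0401, 0.0558]
ee_rot: [[-0.258, -0.966, 0.001], [-0.966, 0.258, 0.0], [-0.001, -0.001, -1.0]]
wrist_force: [-5.0, -2.1, 20.1]
gripper_width: 0.23
gripper_force: 30.0
```

```bash
python3 -c "
from h import *
go([.642,.0401,.0555],165)
print(r.finish_job())
"
```

```text
t 15.35 tcp [0.642  0.0401 0.0558] yaw 165.04 w 0.23 gf 30.0 F [-5.  -2.1 20.1] M [-0.55  1.51  0.01]
shift [0.  0.  0.3] turn [-0.001  0.001  0.001]
the job is handed in; nothing more can be done
None
```

I laid the drill plate on the rails, slid it onto the pin and handed the job in with the gripper still pressing it down with about 20 N. The gripper height and the firm resistance indicate that it is fully home, but I could not see the feet or pin to confirm this; I did not touch anything else on the bench.

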